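# Lock the billet in the cam fixture

### The arm

A 7-joint arm with a two-finger parallel gripper is mounted at the origin on the work surface. World frame = base frame: x ahead of the robot, y to its left, z up, the work surface at z = 0. Lengths are in m, angles in rad, forces in N, time in s.
With the tool pointing down it reaches from about 0.4 to 0.85 m from the base axis. Payload 4.5 kg.
Tool frame: the origin (TCP) lies at the very end of the fingers, on their centre line; the grasp point (between the pads) lies 19 mm behind it; z points along the fingers, y is the line along which they close (so a half turn about z gives the same grasp; the last joint's range is limited). The gripper opens to 88 mm and grips with 3 to 60 N. Pads are 18 mm wide; open, the fingers measure 123 mm over their backs; the gripper's body (75 mm by 187 mm) begins 45 mm behind the grasp point.
Start: joints at [-1.123, 0.689, -0.195, 1.565, 0.157, 0.902, -0.215], TCP at [0.251, 0.572, 0.239] pointing down, gripper open.
Joint ranges: [-3.01, 3.01], [-0.46, 2.08], [-1.47, 1.51], [0.13, 2.56], [-1, 4.14], [0.04, 2.09], [-2.66, 2.66]. Speed limits (rad/s): [2.57, 2.57, 3.14, 3.14, 3.14, 3.14, 3.14].

### API

Orientations are given as a unit quaternion [x, y, z, w].
In Python, from plant import r gives the robot as it stands. The module is installed in compiled form; this text tells all that it offers.
- The arm moves only by the shell command python3 -m pendant 'ROWS' [FORCE]. ROWS is JSON, one flat list of numbers, 7 for each row, row after row: the opening, from 0 (shut) to 1 (fully open), then the shift along the tool's x, y, z scaled (see below), then the turn, a rotation vector about the tool's x, y, z scaled (see below). A call has 1 to 12 rows; each row is the pose to reach, as a shift and turn from the pose commanded when the call began, along the tool's axes at that moment; what a row does not reach only later rows make up. The controller multiplies each number of a shift by 0.15 m and each number of a turn by pi/2 rad. A row lasts 1/10 s, in which the tool goes at most 50 mm and 8.59 degrees, less where a joint would pass 70% of its speed; a pose out of reach is approached as far as the arm can. A call with a number of a shift or a turn outside -1 to 1 is refused whole. A call with a gripper value outside its range is refused whole. The fingers move at their own pace and stop on an object; FORCE is the grip in N (left out, the last holds). Time passes only in rows, so rows that repeat a pose let the fingers close. It gives the time, the measured TCP pose, the force, the opening and the grip force at its end, in the units of the state.
- r.get_state(): the state, without advancing time (a new reading comes with each control period).
- r.snapshot(name): name is "side" or "top"; returns a dict with "img" (420x560x3 uint8, red, green, blue), "mtx" (3x3 intrinsics, pixels), "k1" (the pictures are not rectified: a ray, as slopes to the right and down, at radius r is drawn at 1 + k1 r^2 times it, then the intrinsics apply), "cam_to_world" (4x4, takes a point from camera to world coordinates). Camera axes: x right, y up, looking along -z (the intrinsics and any distortion apply to the point x, -y, -z); pixel columns grow to the right and rows downward; lengths in m; the calibration is good to about 2 mm. A picture is of the moment at which its call begins. There is no depth.
- r.finish_job(): hands the job in; it is judged then, once.
The state is a dict: "clock": time; "q": joint angles; "qd": joint speeds; "joint_torque": joint torques, N m; "tool_pos": TCP position; "eef_rot": TCP orientation; "contact_force": force on the tool from outside, world axes, zero at the start; "moment": the same for the moment, N m; "opening": opening from 0.0 (shut) to 1.0 (fully open); "finger_force": force on a finger pad.
Only numpy, scipy, OpenCV 4.12 (cv2) and the standard library are available. Lean on these libraries where they do the work, as an engineer would, in place of code of your own. Each camera call takes 0.05 s, during which the arm holds its last target. There are 200 camera calls.

### The job

Get the ebony billet ready for mortising in the cam-lock fixture: with a fingertip, push it along the fence until it is fully home against the end stop, then push the cam's handle round with a finger until the cam holds the billet tight against the fence. Do not lift the billet, and leave everything else on the bench as it is. Finish with the hand clear.

Things in the scene. Friction and masses are not known exactly. Their poses are not given: they have to be found in the camera images.
- fixture: holding fixture screwed to the bench: plywood baseboard 200 (x) x 360 (y) x 18 mm, origin at the centre of its underside, z up. 'Fixture x, y, z' below are mm in its frame. It carries a fence along y, an end stop at the +y end, and a cam with a handle on the fence's +x side.
- fence (a point): point on the fence's clamping face, which looks to fixture +x (fixture x = -70, y = 0, z = 26). The fence is a 25 wide, 16 high wooden strip, from fixture y = -175 to 165, its top at z = 34
- stop (a point): point on the end stop's face, which looks to fixture -y (fixture x = -54, y = 130, z = 28). The stop is a wooden block 52 (x) x 24 (y) x 20 mm, from fixture x = -70 to -18, its top at z = 38
- pivot (a point): centre of the cam's pivot bolt, on the fixture at x = -18, y = 58, at the cam's upper face (z = 46); the bolt's head reaches z = 54
- cam_lever (a joint): angle (rad) of cam and handle about the pivot: 0 fully open, growing as the handle is pushed clockwise seen from above, limit 1.8. Stays where left. About 2 N at the handle turns it freely; near 1.38 the cam meets the billet and the push rises steeply: some 5 N at 1.45 (cam grips), 9 N at 1.52 (tight). Under 0.5 the billet has 3 mm or more of play. Turning draws the billet towards the stop.
- handle_end (a point): point on the handle's centre line, 100 mm from the pivot, at mid height (fixture z = 33). Straight black bar 20 wide, z = 22 to 44, round end 114 from the pivot, pointing at (45 degrees - joint angle) anticlockwise from fixture +x: to +x +y when open, +x -y when closed. Cam: black disc 42 in diameter, z = 19 to 46.
- billet: loose dark ebony bar 32 (x) x 150 (y) x 28 (z) mm, 0.1 to 0.2 kg, origin at the centre of its underside, lying on the baseboard (underside at fixture z = 18) beside the fence with its length along the fence, short of the stop. Home and against the fence its origin is at fixture x = -54, y = 55. Light scribed lines on top.
- push_end (a point): centre of the billet's end face that looks away from the stop (to -y), 14 mm above its underside
- frog: bystander: loose bow frog 50 x 18 x 16 mm lying on the baseboard, origin under it
- glue_bottle: bystander: upright glue bottle, 36 in diameter, 98 high, with a black cone tip, origin under it
- jar: bystander: glass jar with lid, 66 in diameter, 62 high, origin under it
- dropper: bystander: upright amber dropper bottle, 30 in diameter, 82 high, origin under it
- caliper: bystander: steel vernier caliper lying flat, 228 long (its y), 75 wide, 14 high at most, origin under the middle of its beam
- awl: bystander: awl with a turned wooden handle lying down, 165 long (its y), 28 high, origin under the ferrule
- offcut: bystander: maple offcut 28 x 70 (its y) x 12 mm lying flat, origin under it
Not all that is in view belongs to the job. There is more than one size of the billet; the one meant has the size given above.

How it is judged:
By the outcome, as a careful person would: the job done as asked, in the order asked, and still so for the second after the job is handed in, with the robot touching nothing.
It also fails if it takes over 48 s, if anything falls off the work surface, if the arm or the gripper's body presses on something with over 40 N, if the wrist force passes 120 N, or if a joint passes its speed limit or range.

## Working session

There is one attempt and no reset: what is moved stays moved. The work goes in short steps, Python scripts to look and compute and a shell command to move; the robot and the scene stay as the last step left them, time stands still between calls to the robot, and variables do not carry over. Pictures are saved under pics/ and viewed, at most 10 in all, crops included, and the job is handed in when it is done.

```bash
mkdir -p pics; cat > h.py <<'E'
import numpy as np, cv2
from plant import r
from scipy.spatial.transform import Rotation as R
def ray(s,u,v):
    K=s["mtx"];T=np.array(s["cam_to_world"]);K=np.array(K)
    d=np.array([s["k1"],0,0,0,0][:1]+[0,0,0])
    p=cv2.undistortPoints(np.array([[[u,v]]],float),K,d.astype(float))[0,0]
    return T[:3,3],T[:3,:3]@np.array([p[0],-p[1],-1])
def plane(s,u,v,z):
    o,d=ray(s,u,v);return o+d*(z-o[2])/d[2]
def pix(s,P):
    T=np.array(s["cam_to_world"]);c=T[:3,:3].T@(np.array(P)-T[:3,3])
    a=np.array([c[0],-c[1]])/-c[2];a=a*(1+s["k1"]*(a@a));K=np.array(s["mtx"])
    return K[:2,:2]@a+K[:2,2]
def save(s,name):cv2.imwrite("pics/"+name+".png",cv2.cvtColor(s["img"],cv2.COLOR_RGB2BGR))
E
python3 - <<'E'
from h import *
import pickle
for n in("top","side"):
    s=r.snapshot(n);save(s,n+"0");pickle.dump(s,open(n+"0.pkl","wb"));print(n,s["mtx"],s["k1"],np.round(s["cam_to_world"],3))
st=r.get_state();print({k:np.round(v,3) for k,v in st.items()})
E
```

```text
top [[450.67877886   0.         281.58698724]
 [  0.         450.67877886 210.05152814]
 [  0.           0.           1.        ]] -0.0033503288870122576 [[-0.018  0.997 -0.073  0.425]
 [-1.    -0.017  0.011  0.049]
 [ 0.01   0.073  0.997  1.4  ]
 [ 0.     0.     0.     1.   ]]
side [[513.97430242   0.         279.69858301]
 [  0.         513.97430242 210.39653632]
 [  0.           0.           1.        ]] 0.03060901207921555 [[ 0.998  0.04  -0.052  0.477]
 [-0.065  0.683 -0.727 -0.956]
 [ 0.006  0.729  0.684  0.981]
 [ 0.     0.     0.     1.   ]]
{'clock': np.float64(0.1), 'q': array([-1.123,  0.69 , -0.195,  1.566,  0.157,  0.903, -0.215]), 'qd': array([-0.002, -0.003,  0.   , -0.002,  0.   ,  0.   , -0.001]), 'joint_torque': array([-3.0000e-03, -5.2851e+01, -1.2720e+00, -1.5384e+01, -5.3000e-02,
        2.0000e-03,  0.0000e+00]), 'tool_pos': array([0.251, 0.572, 0.238]), 'eef_rot': array([ 0.205,  0.979, -0.001, -0.   ]), 'contact_force': array([-0.18 , -0.595, -0.388]), 'moment': array([0.014, 0.029, 0.018]), 'finger_force': np.float64(0.0), 'opening': np.float64(1.0)}
```

View pics/top0.png

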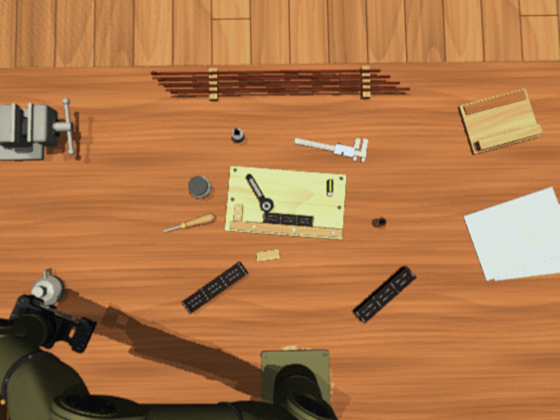

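View pics/side0.png

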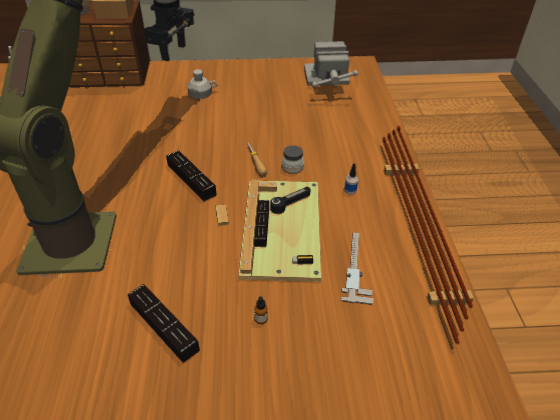

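Top view: the fixture is at columns 225–347 and rows 167–240, with the fence on the robot side and the stop at its left (238,212). The pivot is at (266,205) and the handle points up-left to (250,178).

Candidates for the billet:
- (288,219): in the fixture, about 50 px long, which is about 150 mm.
- (215,288) and (385,294): both about 70 px long, so over 200 mm and too big.

I choose (288,219) and will check it in a crop.

```bash
python3 - <<'E'
from h import *
import pickle
s=pickle.load(open("top0.pkl","rb"));im=s["img"]
c=cv2.resize(im[155:265,150:400],None,fx=3.2,fy=3.2,interpolation=cv2.INTER_CUBIC)
cv2.imwrite("pics/crop0.png",cv2.cvtColor(c,cv2.COLOR_RGB2BGR))
hsv=cv2.cvtColor(im,cv2.COLOR_RGB2HSV)
for p in [(300,185),(240,213),(260,230),(290,219),(330,175),(270,255),(150,200)]:print(p,hsv[p[1],p[0]])
m=cv2.inRange(hsv,(22,40,120),(35,255,255));m[:150]=0;m[260:]=0;m[:,:200]=0;m[:,380:]=0
k=max(cv2.findContours(m,0,1)[0],key=cv2.contourArea);print(cv2.boundingRect(k),cv2.minAreaRect(k))
E
```

```text
(300, 185) [ 35  72 228]
(240, 213) [ 23 105 218]
(260, 230) [ 20 119 202]
(290, 219) [16 45 62]
(330, 175) [ 34  75 230]
(270, 255) [ 20 118 217]
(150, 200) [ 13 167 179]
(225, 166, 121, 67) ((285.37939453125, 202.06764221191406), (117.03887176513672, 64.80854034423828), 4.398705005645752)
```

View pics/crop0.png

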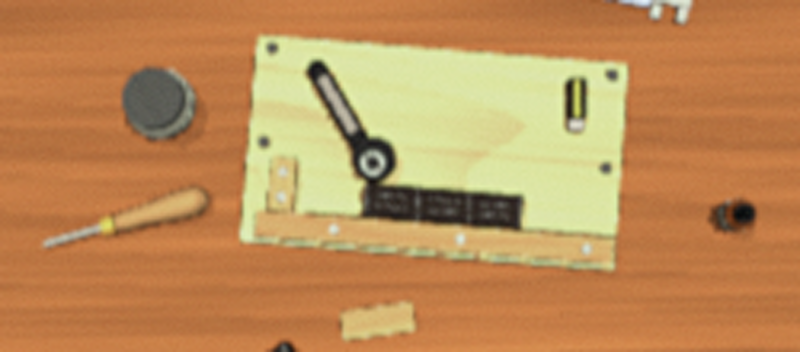

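The crop shows a single small bar, 157/3.2 ≈ 49 px long, at crop x 365–522, beside the fence. Its right end, at about (522,212), is the push end, and the gap to the stop on the left is about 70 crop px. Next I measure the fixture, pivot, handle and billet.

```bash
cat > fx.py <<'E'
from h import *
import pickle
def quad(s,roi,lo,hi):
    hsv=cv2.cvtColor(s["img"],cv2.COLOR_RGB2HSV);m=np.zeros(hsv.shape[:2],np.uint8)
    x0,y0,x1,y1=roi;m[y0:y1,x0:x1]=cv2.inRange(hsv,lo,hi)[y0:y1,x0:x1]
    m=cv2.morphologyEx(m,cv2.MORPH_OPEN,np.ones((3,3)))
    return max(cv2.findContours(m,0,1)[0],key=cv2.contourArea)
def corners(k):
    h=cv2.convexHull(k)
    for e in np.arange(2,25,.5):
        a=cv2.approxPolyDP(h,e,True)
        if len(a)==4:return a[:,0].astype(float)
def fit(A,B): # B=R A+t, 2D
    a,b=A-A.mean(0),B-B.mean(0)
    th=np.arctan2((a[:,0]*b[:,1]-a[:,1]*b[:,0]).sum(),(a*b).sum())
    c,si=np.cos(th),np.sin(th);M=np.array([[c,-si],[si,c]]);t=B.mean(0)-M@A.mean(0)
    return th,t,np.linalg.norm(A@M.T+t-B,axis=1)
E
python3 - <<'E'
from fx import *
for n,roi in(("top",(200,155,370,250)),("side",(225,170,335,290))):
    s=pickle.load(open(n+"0.pkl","rb"))
    k=quad(s,roi,(19,30,110),(42,150,255))
    c=corners(k);print(n,c.tolist())
    P=np.array([plane(s,*p,.018)[:2] for p in c])
    A=[]
    cen=P.mean(0)
    A=np.array([[np.sign(d[0])*.1,np.sign(d[1])*.18] for d in P-cen])
    th,t,e=fit(A,P);print("fixture th",np.degrees(th),t,"res mm",e*1e3)
    F=lambda x,y:np.array([[np.cos(th),-np.sin(th)],[np.sin(th),np.cos(th)]])@np.array([x,y])+t
    inv=lambda p:np.array([[np.cos(th),np.sin(th)],[-np.sin(th),np.cos(th)]])@(p[:2]-t)*1e3
    print("pred pivot pix",pix(s,[*F(-.018,.058),.054]),"handle_end(45)",pix(s,[*F(-.018+.0707,.058+.0707),.044]))
    print("stop top corners",[pix(s,[*F(x,y),.038]).round(1) for x,y in((-.07,.13),(-.018,.13),(-.018,.154))])
    if n=="top":
        for nm,u,v,z in(("pivot",150+373/3.2,155+161/3.2,.054),("handletip",150+314/3.2,155+64/3.2,.044),
          ("bilTR",150+523/3.2,155+196/3.2,.046),("bilBR",150+521/3.2,155+229/3.2,.046),("bilBL",150+363/3.2,155+217/3.2,.046),("frog",150+576/3.2,155+105/3.2,.034),("stopTR",150+296/3.2,155+158/3.2,.038),("stopBR",150+294/3.2,155+211/3.2,.038)):
            print(nm,inv(plane(s,u,v,z)).round(1),plane(s,u,v,z).round(3))
    else:
        for nm,u,v,z in(("pivot",277,202,.054),):print(nm,inv(plane(s,u,v,z)).round(1))
E
```

```text
top [[230.0, 167.0], [344.0, 174.0], [341.0, 233.0], [225.0, 230.0]]
fixture th -3.7693663202037064 [0.55419895 0.02216945] res mm [ 5.96158806  7.84067415 10.27907962  1.6471781 ]
pred pivot pix [265.65126233 204.75837833] handle_end(45) [243.59096228 180.66400452]
stop top corners [array([241.1, 221.2]), array([242., 204.]), array([234.1, 203.7])]
pivot [-19.5  55.2] [0.538 0.079 0.054]
handletip [ 70.7 115.9] [0.632 0.133 0.044]
bilTR [-45.  -87.2] [ 0.504 -0.062  0.046]
bilBR [-76.1 -86.6] [ 0.473 -0.059  0.046]
bilBL [-72.   62.1] [0.486 0.089 0.046]
frog [  45.1 -134.9] [ 0.59  -0.115  0.034]
stopTR [-18.9 128.6] [0.544 0.152 0.038]
stopBR [-69.2 127.7] [0.494 0.154 0.038]
side [[317.0, 186.0], [320.0, 277.0], [252.0, 275.0], [259.0, 191.0]]
fixture th -4.325217594653591 [ 0.56458378 -0.0027175 ] res mm [15.15671881 26.85656023 25.38312143 36.7106294 ]
pred pivot pix [280.63422479 203.46064088] handle_end(45) [306.205671   189.29151029]
stop top corners [array([262.2, 190.1]), array([280.8, 190.3]), array([280.9, 184.8])]
pivot [-27.8  63.6]
```

```bash
python3 - <<'E'
from fx import *
s=pickle.load(open("top0.pkl","rb"))
f=[("TL",258,37,100,180,18),("TR",627,63,100,-180,18),("piv",373,161,-18,58,54),("stTR",296,158,-18,130,38),("stTL",271,157,-18,154,38),
("fR",615,237,-70,-175,34),("fR2",613,263,-95,-175,34),("fL",256,211,-70,165,34),("fL2",254,236,-95,165,34)]
px=lambda x,y:((x+.5)/3.2-.5+150,(y+.5)/3.2-.5+155)
B=np.array([plane(s,*px(a[1],a[2]),a[5]/1e3)[:2] for a in f]);A=np.array([[a[3],a[4]] for a in f])/1e3
th,t,e=fit(A,B);print(np.degrees(th),t,dict(zip([a[0] for a in f],(e*1e3).round(1))))
M=np.array([[np.cos(th),-np.sin(th)],[np.sin(th),np.cos(th)]])
pickle.dump((th,t),open("fix.pkl","wb"))
inv=lambda p:(M.T@(p[:2]-t)*1e3).round(1)
for n,x,y,z in(("tip",314,64,.044),("bTR",523,196,.046),("bBR",521,229,.046),("bBL",363,217,.046),("frog",576,105,.034)):print(n,inv(plane(s,*px(x,y),z)))
# side check
q=pickle.load(open("side0.pkl","rb"))
for n,x,y,z in [(a[0],a[3],a[4],a[5]) for a in f]+[("BR",100,-180,18),("b",-38,-20,46),("tip45",62.6,138.6,44)]:
    print(n,pix(q,[*(M@np.array([x,y])/1e3+t),z/1e3]).round(1))
c=cv2.resize(q["img"][165:295,200:370],None,fx=4.5,fy=4.5,interpolation=cv2.INTER_CUBIC)
cv2.imwrite("pics/side_c.png",cv2.cvtColor(c,cv2.COLOR_RGB2BGR))
E
```

```text
-5.164112342608306 [0.55058752 0.0205958 ] {'TL': np.float64(2.2), 'TR': np.float64(1.0), 'piv': np.float64(1.6), 'stTR': np.float64(1.1), 'stTL': np.float64(0.8), 'fR': np.float64(0.8), 'fR2': np.float64(0.5), 'fL': np.float64(0.3), 'fL2': np.float64(1.0)}
tip [ 72.2 120.6]
bTR [-38.4 -85.3]
bBR [-69.5 -85.5]
bBL [-69.1  63.4]
frog [  52.8 -130.8]
TL [316.9 180. ]
TR [321.  275.7]
piv [275.2 197.8]
stTR [276.  185.1]
stTL [276.3 179.6]
fR [250.5 268.2]
fR2 [240.1 267.9]
fL [258.4 177.9]
fL2 [249.7 177.7]
BR [321.  275.7]
b [266.6 219.9]
tip45 [304.6 182.1]
```

View pics/side_c.png

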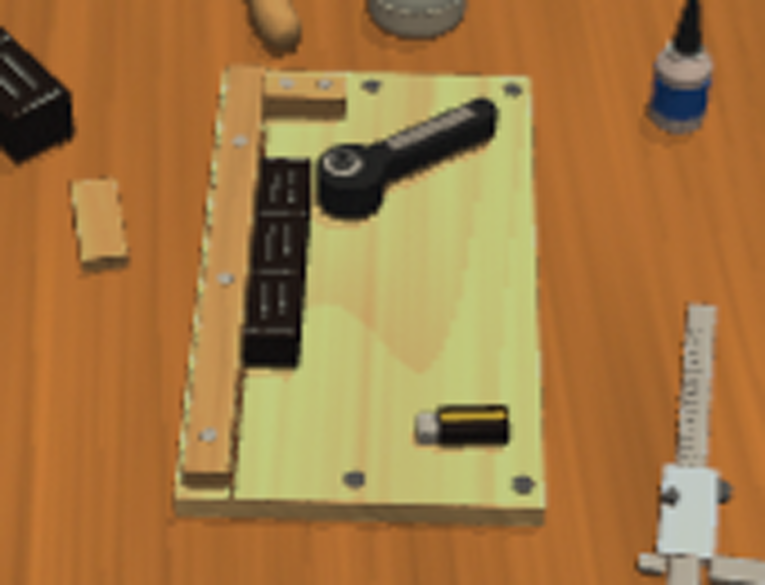

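The side crop agrees with the top fit, apart from a 2–4 px vertical bias that I'll settle using the TCP. The billet has its long side on the fence, the gap to the stop is at crop (275,135), the push end is at (270,350), and the frog at (462,425) is out of the way. The handle is at about 35°. I'll shut the fingers, align tool y with the fixture's y, and travel high.

```bash
cat > go.py <<'E'
import sys
from fx import *
th,t=pickle.load(open("fix.pkl","rb"))
M=np.array([[np.cos(th),-np.sin(th)],[np.sin(th),np.cos(th)]])
def inv(p):return (M.T@(np.array(p[:2])-t)*1e3).round(1)
def rel(x,y,z):  # fixture mm -> shift units and turn units to face down with tool y along fixture +y
    st=r.get_state();p=st["tool_pos"];Q=R.from_quat(st["eef_rot"])
    w=np.array([*(M@np.array([x,y])/1e3+t),z/1e3])
    fy=np.array([*(M@[0,1]),0]);G=R.from_matrix(np.c_[np.cross(fy,[0,0,-1]),fy,[0,0,-1]])
    print("at fix",inv(p),"z",round(p[2]*1e3,1),"shift",(Q.inv().apply(w-p)/.15).round(3),"turn",((Q.inv()*G).as_rotvec()/(np.pi/2)).round(3),"F fix",(M.T@st["contact_force"][:2]).round(2),"t",round(float(st["clock"]),2))
if __name__=="__main__":
    a=list(map(float,sys.argv[1:]))
    for i in range(0,len(a),3):rel(*a[i:i+3])
E
python3 go.py -54 -115 150
```

```text
at fix [-347.9  521.9] z 238.0 shift [-3.207 -3.402  0.593] turn [-0.001 -0.    -0.206] F fix [-0.13 -0.61] t 0.1
```

```bash
python3 -m pendant '[0,-0.94,-1,0,0,0,-0.206, 0,-0.94,-1,0,0,0,-0.206, 0,-0.94,-1,0,0,0,-0.206, 0,-0.94,-1,0,0,0,-0.206, 0,-0.94,-1,0,0,0,-0.206]' 20; python3 go.py -54 -115 150
```

```text
clock: 0.6
tool_pos: [0.3226, 0.3703, 0.2381]
eef_rot: [0.049, 0.999, -0.004, 0.0]
contact_force: [0.4, 0.4, -0.5]
opening: 0.572
finger_force: 0.0
at fix [-258.5  327.8] z 238.1 shift [-1.388 -2.935  0.611] turn [-0.005  0.001 -0.006] F fix [0.38 0.44] t 0.6
```

```bash
for i in 1; do python3 -m pendant '[0,-0.46,-0.97,0,0,0,0, 0,-0.46,-0.97,0,0,0,0, 0,-0.46,-0.97,0,0,0,0, 0,-0.46,-0.97,0,0,0,0]'; done; python3 -m pendant '[0,-0.46,-0.97,0,0,0,0, 0,-0.46,-0.97,0,0,0,0, 0,-0.46,-0.97,0,0,0,0, 0,-0.46,-0.97,0,0,0,0]'; python3 -m pendant '[0,-0.46,-0.97,0,0,0,0, 0,-0.46,-0.97,0,0,0,0, 0,-0.46,-0.97,0.3,0,0,0, 0,-0.46,-0.97,0.5,0,0,0, 0,-0.46,-0.97,0.5,0,0,0]'; python3 go.py -54 -115 150
```

```text
clock: 1.0
tool_pos: [0.3769, 0.2212, 0.2382]
eef_rot: [0.049, 0.999, -0.002, -0.0]
contact_force: [-0.4, 0.6, -0.8]
opening: 0.205
finger_force: 0.0
clock: 1.4
tool_pos: [0.4328, 0.0709, 0.2384]
eef_rot: [0.049, 0.999, -0.001, 0.0]
contact_force: [-0.4, 1.2, -0.0]
opening: 0.007
finger_force: 0.0
clock: 1.9
tool_pos: [0.4847, -0.077, 0.1586]
eef_rot: [0.047, 0.999, -0.0, -0.005]
contact_force: [-1.0, 0.8, 0.6]
opening: 0.002
finger_force: 0.0
at fix [ -56.8 -103.2] z 158.6 shift [-0.02  -0.079  0.057] turn [-0.    -0.006 -0.003] F fix [-1.04  0.7 ] t 1.9
```

```bash
python3 -m pendant '[0,-0.02,-0.1,0.2,0,0,0, 0,-0.02,-0.1,0.4,0,0,0, 0,-0.02,-0.1,0.52,0,0,0, 0,-0.02,-0.1,0.52,0,0,0]'; python3 go.py -54 -115 30; python3 - <<'E'
from go import *
p=r.get_state()["tool_pos"]
out=[]
for n in("top","side"):
    s=r.snapshot(n);pickle.dump(s,open(n+"1.pkl","wb"));print(n,pix(s,p),"push_end pred",pix(s,[*(M@[-.054,-.0853]+t),.032]))
    u,v=pix(s,p).astype(int);c=s["img"][v-35:v+40,u-50:u+50].copy();out.append(cv2.resize(c,None,fx=4,fy=4,interpolation=cv2.INTER_CUBIC))
cv2.imwrite("pics/tip1.png",cv2.cvtColor(np.hstack(out),cv2.COLOR_RGB2BGR))
E
```

```text
clock: 2.3
tool_pos: [0.4883, -0.0874, 0.085]
eef_rot: [0.043, 0.999, 0.001, -0.001]
contact_force: [-1.1, -0.1, 0.4]
opening: 0.008
finger_force: 0.0
at fix [ -52.3 -113.2] z 85.0 shift [ 0.01  -0.012  0.367] turn [ 0.001 -0.001  0.002] F fix [-1.12 -0.24] t 2.3
top [323.37568158 220.53337644] push_end pred [312.39723419 221.28464557]
side [258.83509619 235.01801611] push_end pred [259.23249632 241.66974353]
```

View pics/tip1.png

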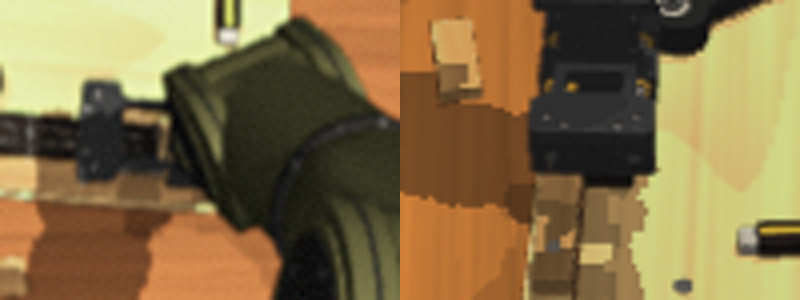

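The side half shows only the gripper body, with the fingertip hidden behind it, so it gives no tip check. The push end predicted in the side view, (259,242), matches the crop reading of (260,242). Descending behind the billet.

```bash
python3 -m pendant '[0,0.01,-0.02,0.12,0,0,0, 0,0.01,-0.02,0.24,0,0,0, 0,0.01,-0.02,0.35,0,0,0, 0,0.01,-0.02,0.35,0,0,0]'; python3 go.py -54 -107 31 -54 -37.5 31
```

```text
clock: 2.8
tool_pos: [0.4872, -0.0921, 0.0335]
eef_rot: [0.044, 0.999, 0.0, 0.0]
contact_force: [0.1, 0.7, 0.1]
opening: 0.009
finger_force: 0.0
at fix [ -53. -118.] z 33.5 shift [0.007 0.073 0.016] turn [0.    0.    0.001] F fix [0.01 0.69] t 2.8
at fix [ -53. -118.] z 33.5 shift [0.006 0.536 0.017] turn [0.    0.    0.001] F fix [0.01 0.69] t 2.8
```

```bash
python3 -m pendant '[0,0,0.05,0,0,0,0, 0,0,0.1,0,0,0,0, 0,0,0.14,0,0,0,0, 0,0,0.18,0,0,0,0, 0,0,0.22,0,0,0,0, 0,0,0.26,0,0,0,0, 0,0,0.3,0,0,0,0, 0,0,0.34,0,0,0,0, 0,0,0.38,0,0,0,0, 0,0,0.42,0,0,0,0, 0,0,0.46,0,0,0,0]'; python3 go.py -54 -37.5 33;python3 -m pendant '[0,0,0.01,0,0,0,0, 0,0,0.02,0,0,0,0, 0,0,0.03,0,0,0,0]'; python3 go.py -54 -37.5 33
```

```text
clock: 3.9
tool_pos: [0.493, -0.024, 0.0332]
eef_rot: [0.045, 0.999, 0.0, -0.0]
contact_force: [-0.7, -2.5, 2.2]
opening: 0.001
finger_force: 1.0
at fix [-53.3 -49.6] z 33.2 shift [0.005 0.081 0.001] turn [ 0. -0. -0.] F fix [-0.51 -2.56] t 3.9
clock: 4.2
tool_pos: [0.4934, -0.0201, 0.0332]
eef_rot: [0.045, 0.999, -0.0, -0.0]
contact_force: [0.3, -1.6, 0.6]
opening: 0.008
finger_force: 0.8
at fix [-53.3 -45.7] z 33.2 shift [0.005 0.055 0.001] turn [-0. -0. -0.] F fix [ 0.49 -1.59] t 4.2
```

```bash
python3 -m pendant '[0,0,0.01,0,0,0,0, 0,0,0.02,0,0,0,0, 0,0,0.03,0,0,0,0, 0,0,0.035,0,0,0,0, 0,0,0.035,0,0,0,0]'; python3 go.py -54 -37.5 33;python3 -m pendant '[0,0,0.007,0,0,0,0, 0,0,0.014,0,0,0,0, 0,0,0.014,0,0,0,0]'; python3 go.py -54 -37.5 33
```

```text
clock: 4.7
tool_pos: [0.4939, -0.0144, 0.0332]
eef_rot: [0.045, 0.999, 0.0, 0.0]
contact_force: [0.3, -1.3, 1.2]
opening: 0.006
finger_force: 0.3
at fix [-53.3 -40. ] z 33.2 shift [0.005 0.016 0.001] turn [0. 0. 0.] F fix [ 0.42 -1.23] t 4.7
clock: 5.0
tool_pos: [0.4941, -0.0124, 0.0332]
eef_rot: [0.045, 0.999, 0.0, 0.0]
contact_force: [-0.5, -1.3, -0.2]
opening: 0.006
finger_force: 0.4
at fix [-53.3 -37.9] z 33.2 shift [0.005 0.003 0.002] turn [0. 0. 0.] F fix [-0.42 -1.3 ] t 5.0
```

```bash
for k in 1 ; do python3 -m pendant '[0,0,0.007,0,0,0,0, 0,0,0.014,0,0,0,0, 0,0,0.02,0,0,0,0]'; python3 go.py -54 -37.5 33; done; python3 -m pendant '[0,0,0.007,0,0,0,0, 0,0,0.014,0,0,0,0]'; python3 go.py -54 -37.5 33
```

```text
clock: 5.3
tool_pos: [0.4944, -0.0097, 0.0332]
eef_rot: [0.045, 0.999, -0.0, -0.0]
contact_force: [0.7, -4.2, 0.4]
opening: 0.001
finger_force: 1.8
at fix [-53.3 -35.3] z 33.2 shift [ 0.005 -0.015  0.001] turn [-0. -0. -0.] F fix [ 1.12 -4.14] t 5.3
clock: 5.5
tool_pos: [0.4943, -0.0096, 0.0332]
eef_rot: [0.046, 0.999, -0.001, -0.0]
contact_force: [0.7, -8.1, 0.2]
opening: 0.007
finger_force: 3.7
at fix [-53.3 -35.2] z 33.2 shift [ 0.005 -0.016  0.002] turn [-0.002 -0.    -0.001] F fix [ 1.4  -7.98] t 5.5
```

The force rose to 8 N with no further motion at y = -35, against -37.5 expected, so the billet is home. Backing off, rising, and looking.

```bash
python3 -m pendant '[0,0,-0.05,0,0,0,0, 0,0,-0.15,0,0,0,0, 0,0,-0.2,-0.2,0,0,0, 0,0,-0.2,-0.5,0,0,0, 0,0,-0.2,-0.8,0,0,0, 0,0,-0.2,-0.9,0,0,0]'; python3 go.py 34 146 160; python3 -m pendant '[0,-0.7,0.3,0,0,0,0, 0,-0.7,0.6,0,0,0,0, 0,-0.7,0.9,0,0,0,0, 0,-0.7,1,0,0,0,0]';python3 -m pendant '[0,0,0.2,0,0,0,0, 0,0,0.4,0,0,0,0, 0,0,0.4,0,0,0,0]'; python3 - <<'E'
from go import *
rel(34,146,33)
out=[]
for n in("top","side"):
    s=r.snapshot(n);pickle.dump(s,open(n+"2.pkl","wb"))
    c=s["img"][155:255,210:360] if n=="top" else s["img"][165:295,215:345]
    out.append(cv2.resize(c,(495,330) if n=="top" else (300,330),interpolation=cv2.INTER_CUBIC))
cv2.imwrite("pics/v2.png",cv2.cvtColor(np.hstack(out),cv2.COLOR_RGB2BGR))
E
```

```text
clock: 6.1
tool_pos: [0.4936, -0.0369, 0.1719]
eef_rot: [0.045, 0.999, 0.001, 0.003]
contact_force: [0.4, 0.8, -0.0]
opening: 0.009
finger_force: 0.0
at fix [-51.6 -62.4] z 171.9 shift [-0.571  1.389  0.086] turn [0.001 0.004 0.   ] F fix [0.38 0.8 ] t 6.1
clock: 6.5
tool_pos: [0.6113, 0.1045, 0.1682]
eef_rot: [0.045, 0.999, 0.001, 0.001]
contact_force: [0.9, 1.0, 0.1]
opening: 0.003
finger_force: 0.0
clock: 6.8
tool_pos: [0.6142, 0.1699, 0.1682]
eef_rot: [0.041, 0.999, 0.003, -0.0]
contact_force: [-0.4, 0.2, -0.8]
opening: 0.003
finger_force: 0.0
at fix [ 50.  154.4] z 168.2 shift [ 0.106 -0.061  0.901] turn [ 0.004 -0.     0.005] F fix [-0.37  0.14] t 6.8
```

View pics/v2.png

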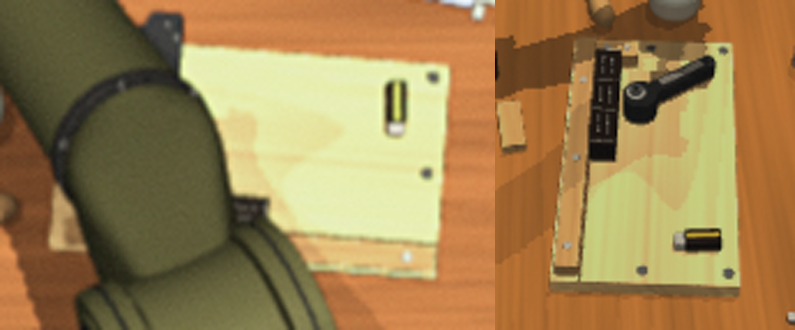

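The side half shows the billet's end hard against the stop, at (608,50) beside the stop at (630,58). The handle is unmoved, its tip at (710,62), and the frog is undisturbed. Descending on the +y side of the handle.

```bash
python3 -m pendant '[0,0.11,-0.05,0.2,0,0,0, 0,0.11,-0.05,0.5,0,0,0, 0,0.11,-0.05,0.75,0,0,0, 0,0.11,-0.05,0.85,0,0,0, 0,0.11,-0.05,0.9,0,0,0, 0,0.11,-0.05,0.9,0,0,0]'; python3 - <<'E'
from go import *
rel(34,146,33)
p=inv(r.get_state()["tool_pos"])
for rho in(92,):
  for d in(38,30,22,14,6,0,-6,-14,-22,-30,-36,-40,-42,-44,-46):
    a=np.radians(d);u=np.array([np.cos(a),np.sin(a)]);n=np.array([-u[1],u[0]])
    c=np.array([-18,58])+rho*u+10*n-np.array([9*np.clip(d/8,-1,1),-17.5])
    print(d,round(np.radians(45-d),2),c.round(1),"shift x,y",round(-(c[0]-p[0])/150,3),round((c[1]-p[1])/150,3))
E
```

```text
clock: 7.5
tool_pos: [0.5986, 0.1556, 0.0333]
eef_rot: [0.046, 0.999, -0.0, 0.0]
contact_force: [-0.3, 0.4, 1.0]
opening: 0.007
finger_force: 0.0
at fix [ 35.6 138.7] z 33.3 shift [0.011 0.048 0.002] turn [-0.     0.    -0.001] F fix [-0.32  0.38] t 7.5
38 0.12 [ 39.3 140. ] shift x,y -0.025 0.009
30 0.26 [ 47.7 130.2] shift x,y -0.08 -0.057
22 0.4 [ 54.6 119.2] shift x,y -0.126 -0.13
14 0.54 [ 59.8 107.5] shift x,y -0.162 -0.208
6 0.68 [65.7 95.1] shift x,y -0.201 -0.291
0 0.79 [74.  85.5] shift x,y -0.256 -0.355
-6 0.89 [81.3 75.8] shift x,y -0.305 -0.419
-14 1.03 [82.7 62.9] shift x,y -0.314 -0.505
-22 1.17 [80.  50.3] shift x,y -0.296 -0.589
-30 1.31 [75.7 38.2] shift x,y -0.267 -0.67
-36 1.41 [71.3 29.5] shift x,y -0.238 -0.728
-40 1.48 [67.9 24. ] shift x,y -0.215 -0.765
-42 1.52 [66.1 21.4] shift x,y -0.203 -0.782
-44 1.55 [64.1 18.8] shift x,y -0.19 -0.799
-46 1.59 [62.1 16.3] shift x,y -0.177 -0.816
```

```bash
python3 -m pendant '[0,-0.05,-0.03,0,0,0,0, 0,-0.08,-0.057,0,0,0,0, 0,-0.105,-0.095,0,0,0,0, 0,-0.126,-0.13,0,0,0,0, 0,-0.145,-0.17,0,0,0,0, 0,-0.162,-0.208,0,0,0,0, 0,-0.182,-0.25,0,0,0,0, 0,-0.201,-0.29,0,0,0,0, 0,-0.23,-0.325,0,0,0,0, 0,-0.256,-0.355,0,0,0,0]'; python3 go.py 81.3 75.8 33 82.7 62.9 33 80 50.3 33 75.7 38.2 33
```

```text
clock: 8.5
tool_pos: [0.6311, 0.0988, 0.0328]
eef_rot: [0.045, 0.999, -0.0, -0.001]
contact_force: [-1.1, 1.7, 0.5]
opening: 0.004
finger_force: 0.8
at fix [73.2 85.1] z 32.8 shift [-0.054 -0.062 -0.001] turn [-0.001 -0.001 -0.   ] F fix [-1.28  1.6 ] t 8.5
at fix [73.2 85.1] z 32.8 shift [-0.063 -0.148 -0.001] turn [-0.001 -0.001 -0.   ] F fix [-1.28  1.6 ] t 8.5
at fix [73.2 85.1] z 32.8 shift [-0.045 -0.232 -0.001] turn [-0.001 -0.001 -0.   ] F fix [-1.28  1.6 ] t 8.5
at fix [73.2 85.1] z 32.8 shift [-0.017 -0.313 -0.001] turn [-0.001 -0.001 -0.   ] F fix [-1.28  1.6 ] t 8.5
```

Handle is following at about 2 N. Continuing to about -28°.

```bash
python3 -m pendant '[0,-0.03,-0.03,0,0,0,0, 0,-0.05,-0.06,0,0,0,0, 0,-0.058,-0.1,0,0,0,0, 0,-0.06,-0.15,0,0,0,0, 0,-0.053,-0.19,0,0,0,0, 0,-0.042,-0.23,0,0,0,0, 0,-0.033,-0.265,0,0,0,0, 0,-0.02,-0.295,0,0,0,0]'; python3 go.py 75.7 38.2 33 71.3 29.5 33 67.9 24 33 66.1 21.4 33
```

```text
clock: 9.3
tool_pos: [0.6313, 0.0546, 0.0334]
eef_rot: [0.045, 0.999, -0.0, 0.001]
contact_force: [3.1, 1.4, -0.6]
opening: -0.0
finger_force: 1.0
at fix [77.3 41.1] z 33.4 shift [ 0.011 -0.019  0.003] turn [-0.     0.001 -0.   ] F fix [2.98 1.72] t 9.3
at fix [77.3 41.1] z 33.4 shift [ 0.04  -0.077  0.003] turn [-0.     0.001 -0.   ] F fix [2.98 1.72] t 9.3
at fix [77.3 41.1] z 33.4 shift [ 0.063 -0.114  0.003] turn [-0.     0.001 -0.   ] F fix [2.98 1.72] t 9.3
at fix [77.3 41.1] z 33.4 shift [ 0.075 -0.131  0.003] turn [-0.     0.001 -0.   ] F fix [2.98 1.72] t 9.3
```

```bash
python3 -m pendant '[0,0.011,-0.02,0,0,0,0, 0,0.02,-0.04,0,0,0,0, 0,0.03,-0.06,0,0,0,0, 0,0.04,-0.077,0,0,0,0, 0,0.04,-0.077,0,0,0,0]'; python3 go.py 67.9 24 33 66.1 21.4 33; python3 -m pendant '[0,0.006,-0.01,0,0,0,0, 0,0.012,-0.02,0,0,0,0, 0,0.012,-0.02,0,0,0,0]'; python3 go.py 67.9 24 33 66.1 21.4 33
```

```text
clock: 9.8
tool_pos: [0.6238, 0.044, 0.0334]
eef_rot: [0.045, 0.999, -0.0, 0.0]
contact_force: [3.1, 0.3, 0.5]
opening: -0.0
finger_force: 0.9
at fix [70.8 29.9] z 33.4 shift [ 0.02  -0.04   0.002] turn [-0.  0. -0.] F fix [3.08 0.55] t 9.8
at fix [70.8 29.9] z 33.4 shift [ 0.032 -0.057  0.002] turn [-0.  0. -0.] F fix [3.08 0.55] t 9.8
clock: 10.1
tool_pos: [0.6224, 0.0422, 0.0334]
eef_rot: [0.045, 0.999, 0.001, 0.001]
contact_force: [4.6, 3.2, -0.2]
opening: 0.005
finger_force: 2.2
at fix [69.5 28. ] z 33.4 shift [ 0.011 -0.027  0.003] turn [0.001 0.001 0.   ] F fix [4.32 3.58] t 10.1
at fix [69.5 28. ] z 33.4 shift [ 0.023 -0.044  0.003] turn [0.001 0.001 0.   ] F fix [4.32 3.58] t 10.1
```

```bash
python3 -m pendant '[0,0.008,-0.013,0,0,0,0, 0,0.016,-0.026,0,0,0,0, 0,0.016,-0.026,0,0,0,0]'; python3 go.py 66.1 21.4 33; python3 -m pendant '[0,0.007,-0.01,0,0,0,0, 0,0.013,-0.02,0,0,0,0, 0,0.013,-0.02,0,0,0,0]'; python3 go.py 66.1 21.4 33
```

```text
clock: 10.4
tool_pos: [0.6204, 0.0393, 0.0335]
eef_rot: [0.045, 0.999, 0.001, 0.002]
contact_force: [5.6, 3.0, -1.7]
opening: 0.001
finger_force: 3.0
at fix [67.8 24.9] z 33.5 shift [ 0.012 -0.024  0.003] turn [0.002 0.002 0.   ] F fix [5.33 3.5 ] t 10.4
clock: 10.7
tool_pos: [0.6192, 0.0377, 0.0336]
eef_rot: [0.044, 0.999, 0.002, 0.003]
contact_force: [7.9, 5.4, -2.9]
opening: 0.005
finger_force: 4.0
at fix [66.8 23.2] z 33.6 shift [ 0.005 -0.012  0.004] turn [0.003 0.003 0.001] F fix [7.36 6.04] t 10.7
```

```bash
python3 -m pendant '[0,0.007,-0.01,0,0,0,0, 0,0.014,-0.02,0,0,0,0, 0,0.014,-0.02,0,0,0,0]'; python3 go.py 66.1 21.4 33
```

```text
clock: 11.0
tool_pos: [0.6177, 0.0357, 0.0337]
eef_rot: [0.044, 0.999, 0.003, 0.004]
contact_force: [8.3, 5.5, -4.2]
opening: 0.003
finger_force: 4.9
at fix [65.5 21.1] z 33.7 shift [-0.004  0.002  0.005] turn [0.004 0.004 0.001] F fix [7.77 6.22] t 11.0
```

```bash
python3 -m pendant '[0,0.008,-0.012,0,0,0,0, 0,0.015,-0.022,0,0,0,0, 0,0.015,-0.022,0,0,0,0]'; python3 go.py 66.1 21.4 33; python3 -m pendant '[0,-0.07,0.07,0,0,0,0, 0,-0.14,0.14,0,0,0,0, 0,-0.16,0.16,0,0,0,0, 0,-0.16,0.16,-0.2,0,0,0, 0,-0.16,0.16,-0.5,0,0,0, 0,-0.16,0.16,-0.8,0,0,0, 0,-0.16,0.16,-0.9,0,0,0]'; python3 -m pendant '[0,0,0.3,0,0,0,0, 0,0,0.6,0,0,0,0, 0,0,0.9,-0.2,0,0,0, 0,0,1,-0.2,0,0,0]'; python3 -m pendant '[0,0.3,0.3,0,0,0,0, 0,0.3,0.6,0,0,0,0, 0,0.6,0.9,0,0,0,0, 0,0.9,1,0,0,0,0, 0,0.9,1,0,0,0,0]';python3 -m pendant '[0,0.3,0.3,0,0,0,0, 0,0.3,0.6,0,0,0,0, 0,0.6,0.9,0,0,0,0, 0,0.9,1,0,0,0,0, 0,0.9,1,0,0,0,0]'; python3 - <<'E'
from go import *
out=[]
for n in("top","side"):
    s=r.snapshot(n);pickle.dump(s,open(n+"3.pkl","wb"))
    c=s["img"][125:265,175:385] if n=="top" else s["img"][140:330,215:385]
    out.append(cv2.resize(c,(495,330) if n=="top" else (295,330),interpolation=cv2.INTER_CUBIC))
cv2.imwrite("pics/v3.png",cv2.cvtColor(np.hstack(out),cv2.COLOR_RGB2BGR))
E
```

```text
clock: 11.3
tool_pos: [0.6157, 0.0333, 0.0337]
eef_rot: [0.044, 0.999, 0.003, 0.004]
contact_force: [10.0, 6.3, -4.6]
opening: 0.003
finger_force: 5.5
at fix [63.8 18.5] z 33.7 shift [-0.016  0.019  0.005] turn [0.004 0.005 0.001] F fix [9.38 7.15] t 11.3
clock: 12.0
tool_pos: [0.6384, 0.0504, 0.1722]
eef_rot: [0.046, 0.999, -0.0, 0.002]
contact_force: [0.3, 0.3, 1.2]
opening: 0.004
finger_force: 0.0
clock: 12.4
tool_pos: [0.6506, 0.2062, 0.2001]
eef_rot: [0.043, 0.999, 0.002, 0.001]
contact_force: [0.8, 0.8, 0.5]
opening: 0.006
finger_force: 0.0
clock: 12.9
tool_pos: [0.5236, 0.365, 0.1968]
eef_rot: [0.041, 0.999, -0.001, -0.003]
contact_force: [0.4, 1.0, -0.0]
opening: 0.003
finger_force: 0.0
clock: 13.4
tool_pos: [0.4028, 0.526, 0.1969]
eef_rot: [0.041, 0.999, -0.0, -0.003]
contact_force: [-0.5, 1.0, -0.1]
opening: 0.007
finger_force: 0.0
```

View pics/v3.png

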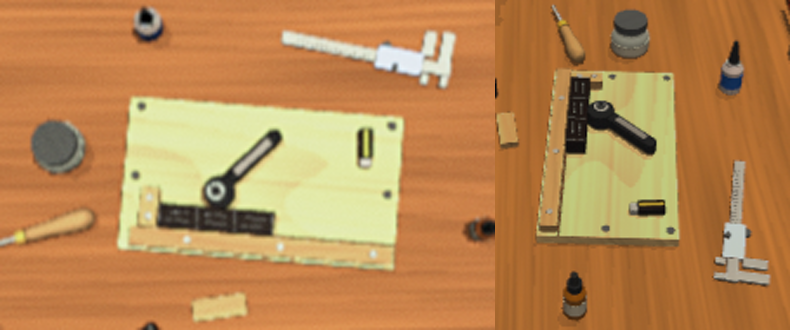

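The billet touches the stop at (159,217) and lies on the fence. The cam bears on it at (216,200), and the handle points to +x -y with its tip at (278,134). All bystanders are where they were, and the hand is clear. Handing in.

```bash
python3 -c "
from plant import r
print(r.finish_job())"
```

```text
the job is handed in; nothing more can be done
None
```

The billet was pushed home against the end stop, then the cam handle was turned to about 1.55 rad (estimated from fingertip position, about 11–12 N at the handle), holding it tight against the fence; the hand is clear, nothing else moved, and I handed the job in at about 13.5 s.

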